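# Rack the finished parts and snug up the end stop

### The job

Take the two finished boards out of the catch tray and stand each on its long edge in the carrier, upright and flat side towards the end wall, between the end wall and the sliding stop beside the one already there. Then slide the stop up gently until all three are packed face to face against the wall and the stop keeps pressing lightly on them when you let go; do not press hard, and leave the other things on the table where they are.

Things in the scene. Friction and masses are not known exactly. Their poses are not given: they have to be found in the camera images.
- catch_tray: grey catch tray, left, fixed, 200 (x) x 125 (y) mm. Origin: underside centre. Two seats 85 mm apart along x, each two 14 mm wide ribs at y = -40 and +40 mm holding a board that leans 25 degrees to tray -x. Seat corners at x = -42.5 and +42.5 mm, 45 mm up; ribs reach 40 mm up the board. Between the ribs is nothing above the 8 mm floor.
- part_front: wooden board 50 x 110 x 18 mm, 45-90 g, one of three alike. Origin: centre of a 50 x 110 face; x = 50 mm width, y = 110 mm length, z = 18 mm thickness, from the origin face into the wood. Starts leaning in the tray's front (nearer the robot) seat on a long edge, 25 degrees off vertical, top edge towards the robot, about 95 mm up; its x points down along the lean, the origin face rests on the ribs. Pinch it across 18 mm at mid-length, in line with the lean.
- part_rear: wooden board 50 x 110 x 18 mm, 45-90 g, one of three alike. Origin: centre of a 50 x 110 face; x = 50 mm width, y = 110 mm length, z = 18 mm thickness, from the origin face into the wood. Starts leaning in the tray's rear (farther from the robot) seat on a long edge, 25 degrees off vertical, top edge towards the robot, about 95 mm up; its x points down along the lean, the origin face rests on the ribs. Pinch it across 18 mm at mid-length, in line with the lean.
- part_racked: wooden board 50 x 110 x 18 mm, 45-90 g, one of three alike. Origin: centre of a 50 x 110 face; x = 50 mm width, y = 110 mm length, z = 18 mm thickness, from the origin face into the wood. Starts standing loose on its long edge in the carrier, x down and z towards the end wall, 0 to 35 mm short of it.
- carrier: plywood carrier, right, fixed, 150 mm wide (y), floor from x = -155 to +185 mm. Origin: on its underside; x = packing direction, away from the robot, to the end wall. Floor top z = 8 mm; side rails up to z = 20 mm, inner faces at y = -64 and +64 mm. Boards stand with their 110 mm along y.
- end_wall: end wall of the carrier: a fixed dark steel bracket (this origin: foot of its middle, carrier x = +177, z = +8 mm) that carries an upright plywood plate, 14 x 126 x 62 mm, clamped at a different distance each time: its inner face, against which the boards are packed, is anywhere from carrier x = +125 to +150 mm and is not reported. The plate does not yield.
- end_stop: heavy steel stop sliding along carrier x; friction holds it (5 N to slide, no spring). Origin: mid-underside of its 12 mm plate, 8 mm above the table; axes as the carrier's. Pressing face x = +6, back x = -6 mm. Plate 124 mm wide, to z = 51 mm; a 40 mm wide tab at its middle rises to z = 92 mm. It starts with its origin at carrier x = -90 to -65 mm.
- stop_tab (a point): middle of the upper edge of the stop's tab, 100 mm above the table; the tab is 12 mm thick along carrier x and rises about 40 mm over the boards' tops. Behind it (robot's side) is free but for two 13 mm high feet at y = -50 and +50 mm. With three boards packed (54 mm) this point is 60 mm short of the wall face.
- tape_measure: grey pocket tape measure, 36 x 83 x 66 mm, standing left of the tray; bystander. Origin: underside centre.
- vacuum_pod: black vacuum pod block, 62 x 85 x 29 mm, left of the tray; bystander. Origin: underside centre.
- collet_nut: steel collet nut, 43 x 46 x 20 mm, right of the carrier; bystander. Origin: underside centre.
- red_block: reddish-brown wood block, 38 x 120 x 19 mm, lying right of the carrier; bystander. Origin: underside centre.
Not all that is in view belongs to the job. What is shaped like the part_racked but blue is not meant.

How it is judged:
On the way:
1. all three boards stand on their long edges, released, between the end wall and the stop (angle between the x axis of each of part_front, part_rear, part_racked and the z axis of carrier, either way round below 0.08 rad and angle between the z axis of each of part_front, part_rear, part_racked and the x axis of carrier, either way round below 0.12 rad and z of part_front in the frame of carrier between 0.028 and 0.038 m and y of part_front in the frame of carrier between -0.02 and 0.02 m and x of part_front in the frame of carrier between -0.08 and 0.153 m and x of each of part_front, part_rear, part_racked in the frame of end_stop above 0.003 m and contact force between each of part_front, part_rear, part_racked and the fingers below 0.05 N and z of part_rear in the frame of carrier between 0.028 and 0.038 m and y of part_rear in the frame of carrier between -0.02 and 0.02 m and x of part_rear in the frame of carrier between -0.08 and 0.153 m and z of part_racked in the frame of carrier between 0.028 and 0.038 m and y of part_racked in the frame of carrier between -0.02 and 0.02 m and x of part_racked in the frame of carrier between -0.08 and 0.153 m), for 0.2 s.
At the end, for the whole second after the job is handed in: All three boards stand on a long edge on the carrier floor (within 5 degrees, facing the wall within 3), within 20 mm of mid-width, between wall and stop, released and at rest; the stop, let go, presses on them with over 0.5 N and they press on the wall with over 0.5 N (all of step 1 and contact force between each of end_stop, end_wall and anything else above 0.5 N and angle between the z axis of each of part_front, part_rear, part_racked and the x axis of carrier, either way round below 0.05 rad and linear speed of each of part_front, part_rear, part_racked below 0.01 m/s); the robot touches nothing.
It fails at once if a bystander is shifted by more than 20 mm (distance of any of tape_measure, collet_nut, vacuum_pod, red_block from where it was at the start of the episode above 0.02 m).
It fails at once if the stop is pressed on the boards with more than 30 N (contact force between end_stop and part_front above 30 N or contact force between end_stop and part_rear above 30 N or contact force between end_stop and part_racked above 30 N).
It also fails if it takes over 72 s, if anything falls off the work surface, if the arm or the gripper's body presses on something with over 40 N, if the wrist force passes 120 N, or if a joint passes its speed limit or range.

### The arm

A 7-joint arm with a two-finger parallel gripper is mounted at the origin on a cart in front of the work surface, level with it; the furniture and walls round the work are solid. World frame = base frame: x ahead of the robot, y to its left, z up, the work surface at z = 0. Lengths are in m, angles in rad, forces in N, time in s.
With the tool pointing down it reaches from about 0.35 to 0.9 m from the base axis. Payload 8.1 kg.
Tool frame: the origin (TCP) lies between the finger pads; the fingertips stand 17 mm ahead of it and the grasp point (between the pads) lies 2 mm behind it; z points along the fingers, y is the line along which they close (so a half turn about z gives the same grasp; the last joint's range is limited). The gripper opens to 85 mm and grips with 20 to 120 N. Pads are 22 mm wide; open, the fingers measure 114 mm over their backs; the gripper's body (76 mm by 85 mm) begins 54 mm behind the grasp point. The pads swing forward as they close: fully open they stand 13 mm farther back than shut.
Start: joints at [1.23, 0.434, 0.025, 1.573, -0.012, 1.134, -0.075], TCP at [0.147, -0.607, 0.248] pointing down, gripper open.
Joint ranges: [-2.62, 2.62], [-0.44, 2.09], [-1.27, 1.32], [0.08, 2.57], [-1.32, 4.46], [0.12, 2], [-2.74, 2.74]. Speed limits (rad/s): [2.22, 2.22, 3.01, 3.01, 3.14, 3.14, 3.14].

### API

Orientations are given as [roll, pitch, yaw] about the fixed x, y, z axes, in that order (R = Rz(yaw) Ry(pitch) Rx(roll)).
In Python, from station import readout, viewer, workorder gives the robot as it stands.
- The arm moves only by the tool apply_moves, never from a script. Its argument "increments" is one flat list of numbers, 6 for each row, row after row: the shift along the tool's x, y, z in m, then the turn, a rotation vector about the tool's x, y, z in degrees. A call has 1 to 20 rows; each row is the pose to reach, as a shift and turn from the pose commanded when the call began, along the tool's axes at that moment; what a row does not reach only later rows make up. A row lasts 1/12 s, in which the tool goes at most 41.7 mm and 7.16 degrees, less where a joint would pass 70% of its speed; a pose out of reach is approached as far as the arm can. A call with a gripper value outside its range is refused whole. "grip" is the finger opening in m, from 0 to 0.0854, set as the call begins (left out, the last holds). The fingers move at their own pace and stop on an object; the grip force is fixed at half the most. Time passes only in rows, so rows that repeat a pose let the fingers close. It gives the time, the measured TCP pose, the force, the opening and the grip force at its end, in the units of the state.
- readout.sense(): the state, without advancing time (a new reading comes with each control period).
- viewer.grab_frame(name): name is "scene" or "top" or "wrist"; returns the picture (384x512x3 uint8, red, green, blue); there is no depth.
- viewer.get_calibration(name): a dict with "intrinsics" (3x3 intrinsics, pixels), "D" ([k1, k2, p1, p2, k3] as OpenCV has them; the pictures are not rectified), "camera_from_world" (4x4, takes a point from world to camera coordinates); the wrist camera has in their place "hand_eye" (4x4, takes a point from camera to tool coordinates, whose origin is the TCP and whose axes are the flange's). Camera axes: x right, y up, looking along -z (the intrinsics and any distortion apply to the point x, -y, -z); pixel columns grow to the right and rows downward; lengths in m; the calibration is good to about 2 mm. A picture is of the moment at which its call begins: read the wrist's pose just before it. get_calibration takes no time and is no camera call.
- workorder.sign_off(): hands the job in; it is judged then, once.
The state is a dict: "time_s": time; "joint_pos": joint angles; "qd": joint speeds; "joint_efforts": joint torques, N m; "ee_pos": TCP position; "eef_rot": TCP orientation; "ft_force": force on the tool from outside, world axes, zero at the start; "moment": the same for the moment, N m; "grip_width": finger opening in m; "finger_force": force on a finger pad.
Only numpy, scipy, OpenCV 4.12 (cv2) and the standard library are available. Lean on these libraries where they do the work, as an engineer would, in place of code of your own. Each camera call takes 0.05 s, during which the arm holds its last target. There are 200 camera calls.

## Working session

There is one attempt and no reset: what is moved stays moved. The work goes in short steps, Python scripts to look and compute and a tool call to move; the robot and the scene stay as the last step left them, time stands still between calls to the robot, and variables do not carry over. Pictures are saved under pics/ and viewed, at most 10 in all, crops included, and the job is handed in when it is done.

Besides the shell and the picture viewer there is one more tool, called as name(argument=value, ...) on one line, values as JSON. apply_moves: Moves the arm, as the interface text tells. Its arguments: {"type":"object","properties":{"increments":{"type":"array","items":{"type":"number"}},"grip":{"type":"number"}},"required":["increments"]}

```bash
ls; mkdir -p pics; python3 - <<'E'
from station import readout, viewer
import cv2, numpy as np
s=readout.sense(); print(s)
for n in ["scene","top"]:
    im=viewer.grab_frame(n); cv2.imwrite(f"pics/{n}0.png",im[:,:,::-1])
    c=viewer.get_calibration(n); print(n,c)
print(viewer.get_calibration("wrist"))
E
```

```text
pics
{'time_s': 0.0, 'joint_pos': array([ 1.23039645,  0.43526118,  0.02495639,  1.57409106, -0.01160548,
        1.13398609, -0.07508702]), 'qd': array([-0.00041549,  0.00133908, -0.00014357, -0.00104166,  0.00142046,
        0.00127202,  0.00124677]), 'joint_efforts': array([-7.60442217e-04, -6.70471859e+01,  1.02420967e+00, -3.16211593e+01,
        1.55528815e-02,  1.25324269e-02,  1.14261015e-04]), 'ee_pos': array([ 0.14707516, -0.60696182,  0.24750435]), 'eef_rot': array([-3.13999755e+00,  1.34052812e-04,  2.37755943e-01]), 'ft_force': array([ 0.20138728, -0.19581281,  0.51765722]), 'moment': array([ 0.01947168, -0.05516821, -0.0109202 ]), 'finger_force': 0.0, 'grip_width': 0.0853643953382893}
scene {'intrinsics': array([[467.0584215 ,   0.        , 254.3126991 ],
       [  0.        , 467.0584215 , 194.28125057],
       [  0.        ,   0.        ,   1.        ]]), 'D': array([0.06416726, 0.        , 0.        , 0.        , 0.        ]), 'camera_from_world': array([[ 0.72036784, -0.69356504, -0.00614075, -0.47135778],
       [ 0.38810166,  0.39573046,  0.83233077, -0.25183409],
[... 542 characters left out ...]
973549,  0.98706773, -1.28746535],
       [ 0.        ,  0.        ,  0.        ,  1.        ]])}
{'intrinsics': array([[304.21546398,   0.        , 253.15262901],
       [  0.        , 304.21546398, 195.54611622],
       [  0.        ,   0.        ,   1.        ]]), 'D': array([-0.06900996,  0.        ,  0.        ,  0.        ,  0.        ]), 'hand_eye': array([[ 2.60007883e-05,  9.45096021e-01,  3.26792765e-01,
         8.52226040e-02],
       [ 9.99999305e-01,  3.60698464e-04, -1.12271596e-03,
        -2.82457185e-04],
       [-1.17894804e-03,  3.26792567e-01, -9.45095354e-01,
        -1.25866003e-01],
       [ 0.00000000e+00,  0.00000000e+00,  0.00000000e+00,
         1.00000000e+00]])}
```

View pics/scene0.png

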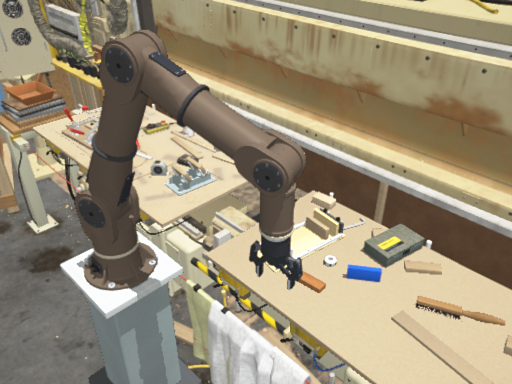

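View pics/top0.png

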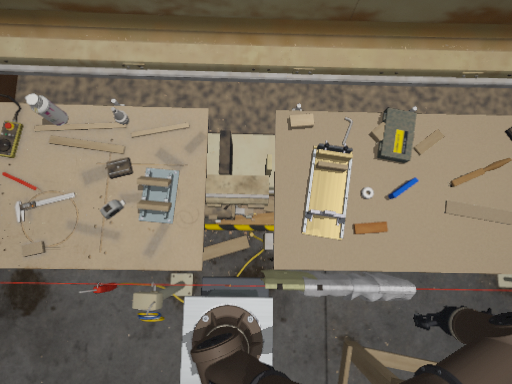

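The scene view shows the arm, the right table with the carrier near (310,235), and the tray on the left table at (190,180). The top view shows the blue-grey tray at (157,195) with two boards, and the carrier at (328,192) with the wall at (335,150) and the stop near (325,213). I'll enlarge both.

```bash
cat > h.py <<'E'
import numpy as np, cv2
from station import readout, viewer
from scipy.spatial.transform import Rotation as R
def cam(n,s=None):
    c=viewer.get_calibration(n); K,D=c["intrinsics"],c["D"]
    if n=="wrist":
        s=s or readout.sense(); T=np.eye(4); T[:3,:3]=R.from_euler("xyz",s["eef_rot"]).as_matrix(); T[:3,3]=s["ee_pos"]
        W=T@c["hand_eye"]
    else: W=np.linalg.inv(c["camera_from_world"])
    return K,D,W
def ray(c,px):
    K,D,W=c; u=cv2.undistortPoints(np.array(px,float).reshape(-1,1,2),K,D)[:,0]
    d=np.c_[u[:,0],-u[:,1],-np.ones(len(u))]@W[:3,:3].T
    return W[:3,3],d
def onz(c,px,z):
    o,d=ray(c,px); return o+d*((z-o[2])/d[:,2])[:,None]
def proj(c,P):
    K,D,W=c; P=np.atleast_2d(P); p=(np.c_[P,np.ones(len(P))]@np.linalg.inv(W).T)[:,:3]*[1,-1,-1]
    return cv2.projectPoints(p,np.zeros(3),np.zeros(3),K,D)[0][:,0]
E
python3 - <<'E'
from h import *
im=cv2.imread("pics/top0.png")
a=cv2.resize(im[160:230,95:190],None,fx=4,fy=4,interpolation=cv2.INTER_CUBIC)
b=cv2.resize(im[105:245,285:385],None,fx=4,fy=4,interpolation=cv2.INTER_CUBIC)
o=np.zeros((560,785,3),np.uint8); o[:280,:380]=a; o[:560,385:785]=b
cv2.imwrite("pics/topcrop.png",o)
E
```

```text
(no output)
```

View pics/topcrop.png

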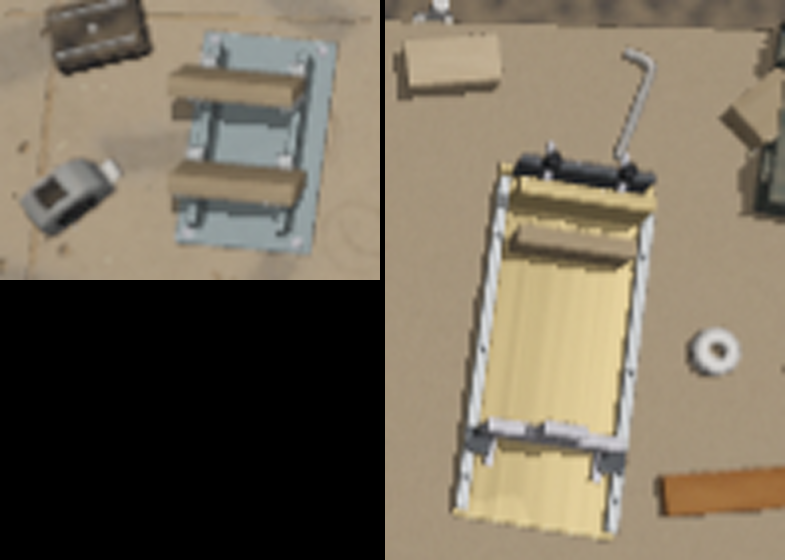

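Crop: tray (left) with boards at crop (237,85) and (237,185), the tape measure and pod to their left; carrier (right) with wall plate at (585,198), racked board at (575,243), and stop at (555,435), no board lookalike inside the carrier. The blue item is a decoy on the table to the right.

```bash
python3 - <<'E'
from h import *
c=cam("top"); print("cam",c[2][:3,3])
A=lambda l:[(x/4+95,y/4+160) for x,y in l]
B=lambda l:[((x-385)/4+285,y/4+105) for x,y in l]
t=onz(c,A([(205,33),(338,42),(313,253),(178,243)]),.008)
np.set_printoptions(precision=4,suppress=True)
print("tray",t,t.mean(0)); 
for i,j in((1,0),(2,3)): print(np.linalg.norm(t[i]-t[j]))
print("yaw",[np.degrees(np.arctan2(*(t[i]-t[j])[[1,0]])) for i,j in((0,3),(1,2))])
r=onz(c,B([(503,180),(463,510),(648,215),(613,530)]),.02); print("rails",r)
print("yaw",[np.degrees(np.arctan2(*(r[i]-r[j])[[1,0]])) for i,j in((0,1),(2,3))])
print("boards top ends front",onz(c,A([(172,170),(303,175)]),.095)," rear",onz(c,A([(172,70),(303,78)]),.095))
print("racked top",onz(c,B([(515,238),(632,255)]),.058)); print("wall top edge",onz(c,B([(510,208),(655,213)]),.07))
print("near floor",onz(c,B([(453,513),(615,540)]),.008)); print("tab",onz(c,B([(545,430),(585,436)]),.1))
E
```

```text
cam [ 0.322498   -0.06729643  1.35765539]
tray [[0.613  0.3207 0.008 ]
 [0.6074 0.1964 0.008 ]
 [0.4091 0.2089 0.008 ]
 [0.4159 0.3321 0.008 ]] [0.5114 0.2645 0.008 ]
0.12439373907089502
0.12338354699641521
yaw [np.float64(-3.317934161239178), np.float64(-3.6066094557425448)]
rails [[ 0.6962 -0.3115  0.02  ]
 [ 0.3842 -0.2727  0.02  ]
 [ 0.6653 -0.4488  0.02  ]
 [ 0.3688 -0.4099  0.02  ]]
yaw [np.float64(-7.084883440875796), np.float64(-7.464573363389982)]
boards top ends front [[0.4727 0.3159 0.095 ]
 [0.4707 0.2034 0.095 ]]  rear [[0.5606 0.322  0.095 ]
 [0.5561 0.2082 0.095 ]]
racked top [[ 0.6311 -0.3152  0.058 ]
 [ 0.6176 -0.4224  0.058 ]]
wall top edge [[ 0.6561 -0.3086  0.07  ]
 [ 0.6546 -0.441   0.07  ]]
near floor [[ 0.3818 -0.2653  0.008 ]
 [ 0.3601 -0.4147  0.008 ]]
tab [[ 0.4509 -0.3319  0.1   ]
 [ 0.4465 -0.3667  0.1   ]]
```

```bash
cat >> h.py <<'E'
def down(yaw,tilt=0): # degrees; tilt about tool x
    return R.from_euler("z",yaw,degrees=True)*R.from_euler("x",180,degrees=True)*R.from_euler("x",tilt,degrees=True)
def inc(p,rot,s=None):
    s=s or readout.sense(); r0=R.from_euler("xyz",s["eef_rot"])
    d=r0.inv().apply(np.array(p)-s["ee_pos"]); w=(r0.inv()*rot).as_rotvec(degrees=True)
    print("inc",np.round(d,4).tolist(),np.round(w,1).tolist(),"rows>=",round(max(np.linalg.norm(d)/.0417,np.linalg.norm(w)/7.16),1))
E
python3 - <<'E'
from h import *
inc((.54,-.36,.34),down(82.7))
E
```

```text
inc [0.44, -0.1477, -0.0922] [-0.1, -0.0, -69.1] rows>= 11.3
```

apply_moves(increments=[0.44, -0.148, -0.092, 0, 0, -69.1, 0.44, -0.148, -0.092, 0, 0, -69.1, 0.44, -0.148, -0.092, 0, 0, -69.1, 0.44, -0.148, -0.092, 0, 0, -69.1, 0.44, -0.148, -0.092, 0, 0, -69.1, 0.44, -0.148, -0.092, 0, 0, -69.1, 0.44, -0.148, -0.092, 0, 0, -69.1, 0.44, -0.148, -0.092, 0, 0, -69.1, 0.44, -0.148, -0.092, 0, 0, -69.1, 0.44, -0.148, -0.092, 0, 0, -69.1, 0.44, -0.148, -0.092, 0, 0, -69.1, 0.44, -0.148, -0.092, 0, 0, -69.1, 0.44, -0.148, -0.092, 0, 0, -69.1, 0.44, -0.148, -0.092, 0, 0, -69.1, 0.44, -0.148, -0.092, 0, 0, -69.1, 0.44, -0.148, -0.092, 0, 0, -69.1], grip=0.045)

```text
time_s: 1.43
ee_pos: [0.5384, -0.3615, 0.3399]
eef_rot: [-3.14, 0.001, 1.441]
ft_force: [-0.1, -0.5, -0.8]
grip_width: 0.045
finger_force: 0.0
```

```bash
python3 - <<'E'
from h import *
s=readout.sense(); print(s["time_s"],s["ee_pos"],s["eef_rot"],s["qd"].max(),s["joint_pos"])
im=viewer.grab_frame("wrist"); cv2.imwrite("pics/w1.png",im[:,:,::-1])
np.save("w1.npy",np.r_[s["ee_pos"],s["eef_rot"]])
inc((.46,.26,.30),down(86.5,-25))
inc((.46,.26,.34),down(86.5,0))
E
```

```text
1.4333 [ 0.5384282  -0.36148126  0.33986595] [-3.14024076e+00  6.63852977e-04  1.44110091e+00] 0.0034062485971750873 [ 0.72597496  0.4495088  -0.3425847   1.34219159  0.15036709  1.37616952
  0.25601296]
inc [0.6061, -0.1582, 0.0398] [-25.0, 0.9, -3.9] rows>= 15.1
inc [0.606, -0.1582, -0.0002] [-0.1, 0.0, -3.9] rows>= 15.0
```

View pics/w1.png

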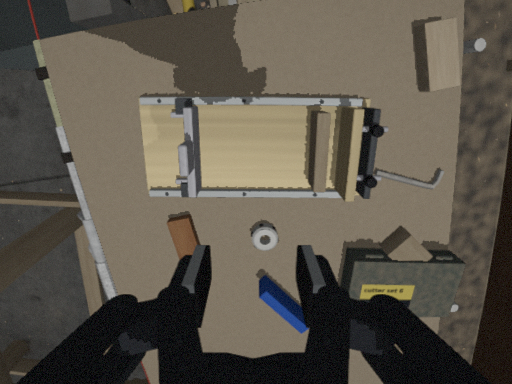

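The wrist view shows the carrier with stop at (190,150) and tab (183,163), the racked board (320,150), and the wall plate (355,155). The nut, red block and blue decoy are below it in the image. I'll convert these pixels.

```bash
cat >> h.py <<'E'
def saved(f):
    a=np.load(f); return cam("wrist",dict(ee_pos=a[:3],eef_rot=a[3:]))
CY=-7.3; CO=np.array([.525,-.360])
def tocar(P,CO=None,CY=None):
    import h
    CO=h.CO if CO is None else CO; CY=h.CY if CY is None else CY
    a=np.radians(CY); M=np.array([[np.cos(a),np.sin(a)],[-np.sin(a),np.cos(a)]])
    return (np.atleast_2d(P)[:,:2]-CO)@M.T
E
python3 - <<'E'
from h import *
np.set_printoptions(precision=4,suppress=True)
c=saved("w1.npy")
r=onz(c,[(141,98),(360,98),(150,198),(340,197)],.02); print(r)
print([np.degrees(np.arctan2(*(r[i]-r[j])[[1,0]])) for i,j in((1,0),(3,2))])
f=onz(c,[(141,104),(150,191)],.008); print("near",f,f.mean(0))
for n,px,z in [("racked nearside",[(316,111),(312,190)],.058),("racked far",[(330,113),(325,191)],.058),("wall inner",[(352,108),(346,199)],.07),("tab",[(179,146),(179,182),(188,146),(188,182)],.1),("rail",[(250,97.5),(250,197.5)],.02)]:
    P=onz(c,px,z); print(n,P[:,:2].tolist(),tocar(P))
E
python3 - <<'E'
import cv2,numpy as np
im=cv2.imread("pics/w1.png"); cv2.imwrite("pics/w1c.png",cv2.resize(im[85:215,130:400],None,fx=2.9,fy=2.9,interpolation=cv2.INTER_CUBIC))
E
```

```text
[[ 0.3913 -0.2654  0.02  ]
 [ 0.6989 -0.3056  0.02  ]
 [ 0.369  -0.4142  0.02  ]
 [ 0.6642 -0.451   0.02  ]]
[np.float64(-7.452237149044479), np.float64(-7.103741637790359)]
near [[ 0.385  -0.2733  0.008 ]
 [ 0.367  -0.4063  0.008 ]] [ 0.376  -0.3398  0.008 ]
racked nearside [[0.6280301748440476, -0.3127909480986842], [0.6152555425280107, -0.4204628336984274]] [[ 0.0962  0.0599]
 [ 0.0972 -0.0485]]
racked far [[0.6461442724923885, -0.31756188516328615], [0.633530744727753, -0.4243377247422295]] [[ 0.1148  0.0575]
 [ 0.1158 -0.05  ]]
wall inner [[0.6716179939836103, -0.3135068447580804], [0.6597090364552415, -0.4355474013107913]] [[ 0.1395  0.0647]
 [ 0.1432 -0.0578]]
tab [[0.4527254173483239, -0.3288033369346347], [0.44336265791252366, -0.3734719831504991], [0.46360133928280606, -0.33027943449113095], [0.45467128329496304, -0.37496299816182566]] [[-0.0757  0.0218]
 [-0.0793 -0.0237]
 [-0.0647  0.0217]
 [-0.0679 -0.0238]]
rail [[0.5444260227832239, -0.2859573804932886], [0.5246901984455435, -0.43362413228225]] [[ 0.0099  0.0759]
 [ 0.009  -0.0731]]
```

View pics/w1c.png

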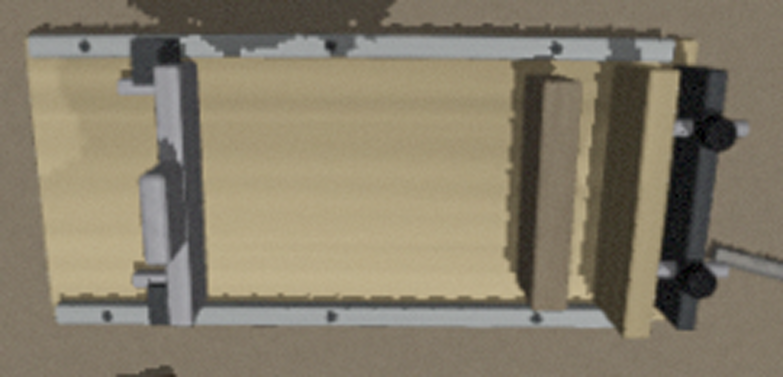

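apply_moves(increments=[0.606, -0.158, 0, 0, 0, -3.9, 0.606, -0.158, 0, 0, 0, -3.9, 0.606, -0.158, 0, 0, 0, -3.9, 0.606, -0.158, 0, 0, 0, -3.9, 0.606, -0.158, 0, 0, 0, -3.9, 0.606, -0.158, 0, 0, 0, -3.9, 0.606, -0.158, 0, 0, 0, -3.9, 0.606, -0.158, 0, 0, 0, -3.9, 0.606, -0.158, 0, 0, 0, -3.9, 0.606, -0.158, 0, 0, 0, -3.9, 0.606, -0.158, 0, 0, 0, -3.9, 0.606, -0.158, 0, 0, 0, -3.9, 0.606, -0.158, 0, 0, 0, -3.9, 0.606, -0.158, 0, 0, 0, -3.9, 0.606, -0.158, 0, 0, 0, -3.9, 0.606, -0.158, 0, 0, 0, -3.9, 0.606, -0.158, 0, 0, 0, -3.9, 0.606, -0.158, 0, 0, 0, -3.9, 0.606, -0.158, 0, 0, 0, -3.9])

```text
time_s: 3.07
ee_pos: [0.4608, 0.2591, 0.3401]
eef_rot: [3.141, 0.001, 1.509]
ft_force: [0.6, 0.9, 0.1]
grip_width: 0.0449
finger_force: 0.0
```

Crop confirms: stop plate (170,180) with tab (152,220), racked board (555,190), wall plate (650,200), free floor between. Now the tray.

```bash
python3 - <<'E'
from h import *
s=readout.sense()
im=viewer.grab_frame("wrist"); cv2.imwrite("pics/w2.png",im[:,:,::-1])
cv2.imwrite("pics/w2c.png",cv2.resize(im[60:260,140:410,::-1],None,fx=2.9,fy=2.9,interpolation=cv2.INTER_CUBIC))
np.save("w2.npy",np.r_[s["ee_pos"],s["eef_rot"]])
E
```

```text
(no output)
```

View pics/w2c.png

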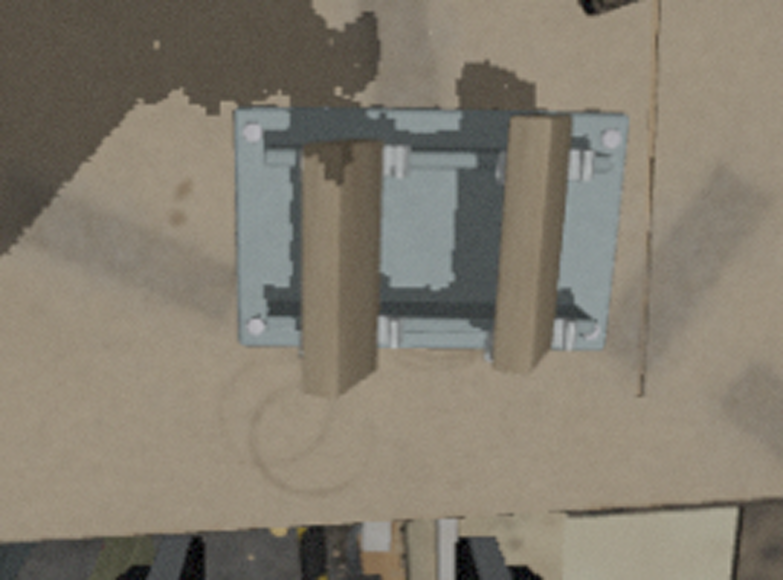

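The front board's ridge runs from crop (340,141) to (335,396) and the rear's from (548,117) to (530,372). The tray corners are at (235,110), (628,114), (605,347) and (240,345).

```bash
python3 - <<'E'
from h import *
np.set_printoptions(precision=4,suppress=True)
c=saved("w2.npy"); A=lambda l:[(x/2.9+140,y/2.9+60) for x,y in l]
t=onz(c,A([(235,110),(628,114),(605,347),(240,345)]),.008); o=t.mean(0); print(t,o)
yaw=[np.degrees(np.arctan2(*(t[i]-t[j])[[1,0]])) for i,j in((1,0),(2,3))]; print(yaw)
for n,px,z in [("fr ridge",[(340,141),(335,396)],.0979),("fr left",[(303,143),(303,391)],.0903),("re ridge",[(548,117),(530,372)],.0979),("re left",[(510,117),(495,370)],.0903)]:
    P=onz(c,A(px),z); print(n,P[:,:2].tolist(),np.linalg.norm(P[0]-P[1]),"tray", tocar(P,o[:2],np.mean(yaw)))
E
```

```text
[[0.4202 0.3365 0.008 ]
 [0.6168 0.3234 0.008 ]
 [0.6092 0.2017 0.008 ]
 [0.4115 0.215  0.008 ]] [0.5144 0.2691 0.008 ]
[np.float64(-3.813710757801471), np.float64(-3.846994071631751)]
fr ridge [[0.47057037143631036, 0.3232332559329535], [0.4620627522567146, 0.21436400701542163]] 0.10920115816223075 tray [[-0.0474  0.051 ]
 [-0.0486 -0.0582]]
fr left [[0.4553751873123451, 0.32295014174620207], [0.4477213331106427, 0.21496771749732183]] 0.10825333912081454 tray [[-0.0625  0.0497]
 [-0.063  -0.0585]]
re ridge [[0.5547289939414008, 0.3278771801448054], [0.5483488323906901, 0.22018641472425848]] 0.10787959685814749 tray [[ 0.0363  0.0613]
 [ 0.0371 -0.0466]]
re left [[0.5408578895455569, 0.3283606859633496], [0.5342632572376023, 0.21954336190505028]] 0.10901696744308222 tray [[ 0.0224  0.0608]
 [ 0.0231 -0.0482]]
```

```bash
cat >> h.py <<'E'
CO=np.array([.5252,-.3586])
def tw(x,y,z,O=(.5144,.2691),yaw=-3.8):
    a=np.radians(yaw); return np.array([O[0]+x*np.cos(a)-y*np.sin(a),O[1]+x*np.sin(a)+y*np.cos(a),z])
def cw(x,y,z): return tw(x,y,z,CO,CY)
E
python3 - <<'E'
from h import *
inc(tw(-.0758,-.004,.1376),down(86.2,-25))
E
```

```text
inc [0.0098, -0.0231, 0.2026] [-25.0, 0.0, 0.2] rows>= 4.9
```

apply_moves(increments=[0.01, -0.023, 0.203, -25, 0, 0.2, 0.01, -0.023, 0.203, -25, 0, 0.2, 0.01, -0.023, 0.203, -25, 0, 0.2, 0.01, -0.023, 0.203, -25, 0, 0.2, 0.01, -0.023, 0.203, -25, 0, 0.2, 0.01, -0.023, 0.203, -25, 0, 0.2, 0.01, -0.023, 0.203, -25, 0, 0.2, 0.01, -0.023, 0.203, -25, 0, 0.2])

```text
time_s: 3.78
ee_pos: [0.4371, 0.2709, 0.1362]
eef_rot: [2.708, 0.004, 1.509]
ft_force: [0.4, 0.8, -0.0]
grip_width: 0.0453
finger_force: 0.0
```

```bash
python3 - <<'E'
from h import *
s=readout.sense()
im=viewer.grab_frame("wrist"); cv2.imwrite("pics/w3.png",im[:,:,::-1])
np.save("w3.npy",np.r_[s["ee_pos"],s["eef_rot"]])
inc(tw(-.0462,-.004,.0742),down(86.2,-25),s)
print(proj(cam("wrist",s),[tw(-.0473,.051,.0979),tw(-.0473,-.0595,.0979),tw(-.0636,.051,.0903),tw(-.0636,-.0595,.0903)]))
E
```

```text
inc [-0.0006, 0.0022, 0.0693] [-0.2, 0.1, 0.3] rows>= 1.7
[[271.73885395 146.8687137 ]
 [267.39434487 305.49880176]
 [240.23946587 146.65430414]
 [241.55452438 305.34257343]]
```

View pics/w3.png

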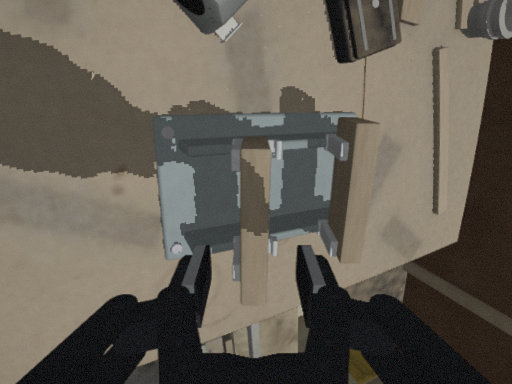

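The board's top edge lies at columns 240–270, rows 138–305, matching my prediction and centred between the fingers (centre ≈255). I'll descend and grip.

apply_moves(increments=[0, 0.001, 0.03, 0, 0, 0, 0, 0.002, 0.05, 0, 0, 0, -0.001, 0.002, 0.069, 0, 0, 0.3, -0.001, 0.002, 0.069, 0, 0, 0.3])

```text
time_s: 4.17
ee_pos: [0.4717, 0.268, 0.0757]
eef_rot: [2.704, -0.002, 1.499]
ft_force: [-0.3, -0.7, 0.5]
grip_width: 0.045
finger_force: 0.0
```

apply_moves(increments=[0, 0, 0, 0, 0, 0, 0, 0, 0, 0, 0, 0, 0, 0, 0, 0, 0, 0, 0, 0, 0, 0, 0, 0, 0, 0, 0, 0, 0, 0, 0, 0, 0, 0, 0, 0, 0, 0, 0, 0, 0, 0, 0, 0, 0, 0, 0, 0], grip=0.0)

```text
time_s: 4.83
ee_pos: [0.4693, 0.2701, 0.0777]
eef_rot: [2.702, -0.004, 1.504]
ft_force: [-1.9, -2.4, 8.7]
grip_width: 0.0172
finger_force: 59.2
```

```bash
python3 - <<'E'
from h import *
s=readout.sense(); print(s["ee_pos"],tocar(s["ee_pos"],(.5144,.2691),-3.8))
inc(s["ee_pos"]+np.array([-.04,0,.15]),down(86.2,0),s)
E
```

```text
[0.46932144 0.27007804 0.07769333] [[-0.04504427 -0.00201165]]
inc [-0.0021, 0.0277, -0.1527] [25.2, -0.2, -0.1] rows>= 3.7
```

apply_moves(increments=[0, 0, -0.02, 0, 0, 0, 0, 0, -0.05, 0, 0, 0, 0, 0, -0.09, 0, 0, 0, 0, 0.0, -0.13, 8, 0, 0, 0, 0.01, -0.15, 15, 0, 0, 0, 0.028, -0.17, 25, 0, 0, 0, 0.028, -0.17, 25, 0, 0, 0, 0.028, -0.17, 25, 0, 0])

```text
time_s: 5.5
ee_pos: [0.4225, 0.2757, 0.2481]
eef_rot: [3.141, -0.013, 1.509]
ft_force: [0.5, -0.1, -2.1]
grip_width: 0.0172
finger_force: 58.6
```

```bash
python3 - <<'E'
from h import *
s=readout.sense(); print(s["ft_force"])
inc(cw(.045,0,.19),down(82.7),s)
E
```

```text
[ 0.47404844 -0.1461588  -2.09383028]
inc [-0.6304, 0.1867, 0.0504] [0.0, -0.7, 3.7] rows>= 15.8
```

apply_moves(increments=[-0.63, 0.187, 0.05, 0, -0.7, 3.7, -0.63, 0.187, 0.05, 0, -0.7, 3.7, -0.63, 0.187, 0.05, 0, -0.7, 3.7, -0.63, 0.187, 0.05, 0, -0.7, 3.7, -0.63, 0.187, 0.05, 0, -0.7, 3.7, -0.63, 0.187, 0.05, 0, -0.7, 3.7, -0.63, 0.187, 0.05, 0, -0.7, 3.7, -0.63, 0.187, 0.05, 0, -0.7, 3.7, -0.63, 0.187, 0.05, 0, -0.7, 3.7, -0.63, 0.187, 0.05, 0, -0.7, 3.7, -0.63, 0.187, 0.05, 0, -0.7, 3.7, -0.63, 0.187, 0.05, 0, -0.7, 3.7, -0.63, 0.187, 0.05, 0, -0.7, 3.7, -0.63, 0.187, 0.05, 0, -0.7, 3.7, -0.63, 0.187, 0.05, 0, -0.7, 3.7, -0.63, 0.187, 0.05, 0, -0.7, 3.7, -0.63, 0.187, 0.05, 0, -0.7, 3.7, -0.63, 0.187, 0.05, 0, -0.7, 3.7, -0.63, 0.187, 0.05, 0, -0.7, 3.7, -0.63, 0.187, 0.05, 0, -0.7, 3.7])

```text
time_s: 7.17
ee_pos: [0.567, -0.3667, 0.1906]
eef_rot: [3.14, 0.008, 1.442]
ft_force: [-0.4, -0.2, -0.7]
grip_width: 0.0174
finger_force: 58.8
```

```bash
python3 - <<'E'
from h import *
s=readout.sense()
im=viewer.grab_frame("wrist"); cv2.imwrite("pics/w4.png",im[:,:,::-1])
np.save("w4.npy",np.r_[s["ee_pos"],s["eef_rot"]])
print(tocar(s["ee_pos"])); inc(cw(.045,0,.05),down(82.7),s)
E
```

```text
[[ 0.04248853 -0.00272685]]
inc [0.0039, 0.0023, 0.1406] [0.1, 0.5, -0.1] rows>= 3.4
```

View pics/w4.png

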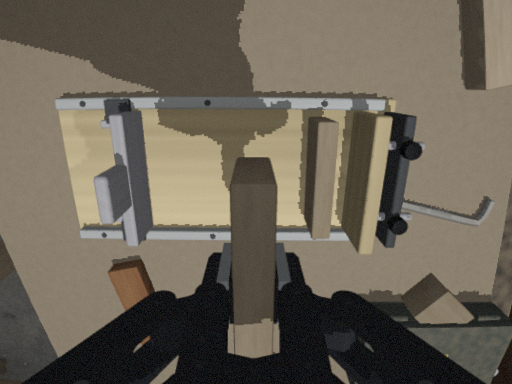

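The board hangs straight between the fingers: its top face spans rows about 182 to 352 in columns 230–280, and its end-face bottom is at row 158. I'll work out its offset in the hand and refine the carrier frame.

```bash
python3 - <<'E'
from h import *
np.set_printoptions(precision=4,suppress=True)
im=cv2.imread("pics/w4.png").astype(int)
print("col255 rows",[(r,im[r,250:260].mean(0).round().astype(int).tolist()) for r in list(range(152,192,3))+list(range(316,362,4))])
c=saved("w4.npy"); z=.1906
for zt,px in [(z+.0195,[(254,182),(254,352)]),(z-.0305,[(254,158)]),(z-.0305,[(254,168)])]: print(tocar(onz(c,px,zt))-tocar(np.load("w4.npy")[:3]))
r=onz(c,[(58,99),(385,98.5),(80,238),(345,241)],.02); print("rail outer",tocar(r))
print("racked",tocar(onz(c,[(309,119),(314,239),(336,121),(329,237)],.058)))
print("wall",tocar(onz(c,[(377,113),(361,252)],.07)));print("tab",tocar(onz(c,[(97,180),(100,221),(109,178),(112,219)],.1)))
E
```

```text
col255 rows [(152, [128, 162, 175]), (155, [130, 164, 177]), (158, [41, 51, 58]), (161, [45, 55, 62]), (164, [48, 59, 65]), (167, [47, 57, 64]), (170, [50, 61, 67]), (173, [53, 63, 70]), (176, [53, 64, 70]), (179, [52, 63, 70]), (182, [54, 66, 72]), (185, [66, 79, 88]), (188, [66, 79, 86]), (191, [66, 79, 87]), (316, [60, 72, 79]), (320, [58, 71, 79]), (324, [102, 120, 132]), (328, [106, 126, 138]), (332, [106, 126, 138]), (336, [104, 125, 137]), (340, [106, 125, 137]), (344, [106, 126, 138]), (348, [108, 128, 140]), (352, [106, 126, 139]), (356, [104, 124, 136]), (360, [22, 18, 17])]
[[ 0.001   0.0536]
 [ 0.001  -0.0284]]
[[0.0013 0.0513]]
[[0.0013 0.0459]]
rail outer [[-0.1434  0.0766]
 [ 0.1684  0.0749]
 [-0.1494 -0.0719]
 [ 0.1445 -0.0755]]
racked [[ 0.09    0.0588]
 [ 0.1014 -0.0527]
 [ 0.1128  0.0573]
 [ 0.1156 -0.0507]]
wall [[ 0.1421  0.0651]
 [ 0.1437 -0.0604]]
tab [[-0.0741  0.0191]
 [-0.0777 -0.0147]
 [-0.0645  0.0206]
 [-0.0676 -0.0129]]
```

apply_moves(increments=[0.004, 0.001, 0.04, 0, 0, 0, 0.004, 0.001, 0.08, 0, 0, 0, 0.004, 0.001, 0.11, 0, 0, 0, 0.004, 0.001, 0.13, 0, 0, 0, 0.004, 0.001, 0.141, 0, 0, 0, 0.004, 0.001, 0.141, 0, 0, 0, 0.004, 0.001, 0.141, 0, 0, 0])

```text
time_s: 7.8
ee_pos: [0.5685, -0.3656, 0.0495]
eef_rot: [3.141, 0.009, 1.44]
ft_force: [-0.3, -0.2, -0.4]
grip_width: 0.0175
finger_force: 58.9
```

apply_moves(increments=[0, 0, 0.003, 0, 0, 0, 0, 0, 0.006, 0, 0, 0, 0, 0, 0.009, 0, 0, 0, 0, 0, 0.009, 0, 0, 0])

```text
time_s: 8.13
ee_pos: [0.5679, -0.3664, 0.0398]
eef_rot: [3.141, 0.01, 1.439]
ft_force: [-0.7, -0.2, -1.1]
grip_width: 0.0171
finger_force: 58.9
```

apply_moves(increments=[0, 0, 0.001, 0, 0, 0, 0, 0, 0.001, 0, 0, 0])

```text
time_s: 8.3
ee_pos: [0.568, -0.3665, 0.0389]
eef_rot: [3.141, 0.009, 1.439]
ft_force: [-0.0, -0.5, 0.2]
grip_width: 0.0175
finger_force: 59.3
```

apply_moves(increments=[0, 0, 0.001, 0, 0, 0, 0, 0, 0.001, 0, 0, 0])

```text
time_s: 8.47
ee_pos: [0.568, -0.3666, 0.0387]
eef_rot: [3.141, 0.01, 1.439]
ft_force: [-3.0, 0.7, 7.8]
grip_width: 0.0175
finger_force: 60.2
```

Contact (7.8 N up, z=0.0387 as predicted). Open to 40 mm, then retract straight up.

apply_moves(increments=[0, 0, 0, 0, 0, 0, 0, 0, 0, 0, 0, 0, 0, 0, 0, 0, 0, 0, 0, 0, 0, 0, 0, 0, 0, 0, 0, 0, 0, 0, 0, 0, 0, 0, 0, 0], grip=0.04)

```text
time_s: 8.97
ee_pos: [0.5678, -0.3663, 0.0375]
eef_rot: [-3.142, 0.009, 1.439]
ft_force: [-1.1, -0.2, 0.8]
grip_width: 0.0401
finger_force: 0.0
```

apply_moves(increments=[0, 0, -0.02, 0, 0, 0, 0, 0, -0.05, 0, 0, 0, 0, 0, -0.09, 0, 0, 0, 0, 0, -0.13, 0, 0, 0, 0, 0, -0.17, 0, 0, 0, 0, 0, -0.2, 0, 0, 0, 0, 0, -0.2, 0, 0, 0])

```text
time_s: 9.55
ee_pos: [0.5711, -0.3654, 0.2456]
eef_rot: [3.131, 0.013, 1.439]
ft_force: [-1.0, -0.3, 0.4]
grip_width: 0.04
finger_force: 0.0
```

```bash
python3 - <<'E'
from h import *
s=readout.sense()
im=viewer.grab_frame("wrist"); cv2.imwrite("pics/w5.png",im[:,:,::-1])
np.save("w5.npy",np.r_[s["ee_pos"],s["eef_rot"]])
c=cam("wrist",s); print("expected top corners",proj(c,[cw(x,y,.058) for x in(.034,.052) for y in (.055,-.055)]).round().tolist())
# bright-ish board tops: mask by hue/sat vs floor
hsv=cv2.cvtColor(im,cv2.COLOR_RGB2HSV)
p=proj(c,[cw(.043,0,.058)])[0].astype(int); print(p)
for r in (p[1]-30,p[1],p[1]+20): print(r,[(x,im[r,x].tolist()) for x in range(p[0]-30,p[0]+31,4)])
# to rear pregrasp: board centre tray(40.1,7,71.5)
C=np.array([.0401,.007,.0715]); u=np.array([-.4226,0,.9063])
inc(tw(*(C+.095*u)),down(86.2,-25),s); print(s["joint_pos"])
E
```

```text
expected top corners [[238.0, 119.0], [240.0, 219.0], [256.0, 118.0], [256.0, 219.0]]
[247 171]
141 [(217, [166, 153, 121]), (221, [166, 153, 122]), (225, [166, 152, 120]), (229, [169, 156, 122]), (233, [167, 153, 121]), (237, [94, 84, 58]), (241, [125, 115, 97]), (245, [131, 120, 100]), (249, [133, 121, 102]), (253, [85, 79, 65]), (257, [126, 115, 88]), (261, [167, 154, 121]), (265, [168, 156, 122]), (269, [166, 154, 119]), (273, [164, 152, 119]), (277, [165, 152, 119])]
171 [(217, [180, 168, 134]), (221, [180, 166, 130]), (225, [182, 167, 134]), (229, [180, 166, 131]), (233, [180, 166, 132]), (237, [116, 104, 78]), (241, [112, 101, 84]), (245, [134, 120, 104]), (249, [134, 123, 101]), (253, [130, 119, 99]), (257, [151, 138, 109]), (261, [181, 166, 133]), (265, [182, 168, 136]), (269, [179, 166, 131]), (273, [181, 167, 134]), (277, [182, 169, 135])]
191 [(217, [189, 176, 143]), (221, [187, 174, 138]), (225, [185, 171, 136]), (229, [186, 173, 137]), (233, [188, 174, 138]), (237, [122, 110, 82]), (241, [113, 104, 89]), (245, [133, 122, 103]), (249, [130, 118, 99]), (253, [131, 117, 100]), (257, [155, 142, 113]), (261, [185, 171, 134]), (265, [187, 174, 140]), (269, [185, 171, 137]), (273, [184, 170, 135]), (277, [184, 170, 135])]
inc [0.6296, -0.141, 0.0782] [-24.4, 1.6, -3.5] rows>= 15.6
[ 0.73551287  0.5518748  -0.40309998  1.41990912  0.23303875  1.20154721
  0.17287688]
```

apply_moves(increments=[0.63, -0.141, 0.0, 0, 0, -3.5, 0.63, -0.141, 0.0, 0, 0, -3.5, 0.63, -0.141, 0.0, 0, 0, -3.5, 0.63, -0.141, 0.0, 0, 0, -3.5, 0.63, -0.141, 0.0, 0, 0, -3.5, 0.63, -0.141, 0.0, 0, 0, -3.5, 0.63, -0.141, 0.0, 0, 0, -3.5, 0.63, -0.141, 0.0, 0, 0, -3.5, 0.63, -0.141, 0.0, 0, 0, -3.5, 0.63, -0.141, 0.0, 0, 0, -3.5, 0.63, -0.141, 0.0, 0, 0, -3.5, 0.63, -0.141, 0.0, 0, 0, -3.5, 0.63, -0.141, 0.078, -24.4, 1.6, -3.5, 0.63, -0.141, 0.078, -24.4, 1.6, -3.5, 0.63, -0.141, 0.078, -24.4, 1.6, -3.5, 0.63, -0.141, 0.078, -24.4, 1.6, -3.5, 0.63, -0.141, 0.078, -24.4, 1.6, -3.5, 0.63, -0.141, 0.078, -24.4, 1.6, -3.5, 0.63, -0.141, 0.078, -24.4, 1.6, -3.5, 0.63, -0.141, 0.078, -24.4, 1.6, -3.5], grip=0.045)

```text
time_s: 11.27
ee_pos: [0.5098, 0.2779, 0.1524]
eef_rot: [2.718, -0.003, 1.506]
ft_force: [-0.0, 0.5, 0.4]
grip_width: 0.0451
finger_force: 0.0
```

```bash
python3 - <<'E'
from h import *
s=readout.sense(); im=viewer.grab_frame("wrist"); cv2.imwrite("pics/w6.png",im[:,:,::-1])
np.save("w6.npy",np.r_[s["ee_pos"],s["eef_rot"]])
C=np.array([.0401,.007,.0715]); u=np.array([-.4226,0,.9063])
inc(tw(*(C+.004*u)),down(86.2,-25),s)
print(proj(cam("wrist",s),[tw(.0377,.062,.0979),tw(.0377,-.048,.0979),tw(.0214,.062,.0903),tw(.0214,-.048,.0903)]))
E
```

```text
inc [-0.0017, 0.008, 0.0884] [-0.7, -0.2, 0.0] rows>= 2.1
[[278.10019797 142.87525851]
 [273.96855017 288.77192465]
 [249.80821539 142.77230667]
 [250.20563722 288.61737687]]
```

View pics/w6.png

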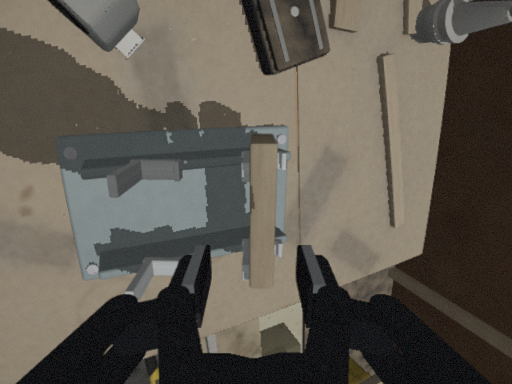

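The rear board's top edge is at columns 249–277, rows 135–288, as predicted; it needs the 8 mm tool-y correction. Descending.

apply_moves(increments=[-0.002, 0.008, 0.01, -0.5, 0, 0, -0.002, 0.008, 0.035, -0.7, 0, 0, -0.002, 0.008, 0.062, -0.7, 0, 0, -0.002, 0.008, 0.088, -0.7, 0, 0, -0.002, 0.008, 0.088, -0.7, 0, 0])

```text
time_s: 11.73
ee_pos: [0.5556, 0.2689, 0.0733]
eef_rot: [2.706, -0.001, 1.499]
ft_force: [-0.5, -0.2, -0.3]
grip_width: 0.0452
finger_force: 0.0
```

apply_moves(increments=[0, 0, 0, 0, 0, 0, 0, 0, 0, 0, 0, 0, 0, 0, 0, 0, 0, 0, 0, 0, 0, 0, 0, 0, 0, 0, 0, 0, 0, 0, 0, 0, 0, 0, 0, 0, 0, 0, 0, 0, 0, 0, 0, 0, 0, 0, 0, 0], grip=0.0)

```text
time_s: 12.4
ee_pos: [0.5546, 0.2737, 0.0782]
eef_rot: [2.702, -0.006, 1.504]
ft_force: [-3.8, -1.0, 8.0]
grip_width: 0.0171
finger_force: 59.4
```

```bash
python3 - <<'E'
from h import *
s=readout.sense(); print(s["ee_pos"],tocar(s["ee_pos"],(.5144,.2691),-3.8))
E
```

```text
[0.55455342 0.27369385 0.07817834] [[0.03976069 0.00724487]]
```

apply_moves(increments=[0, 0, -0.02, 0, 0, 0, 0, 0, -0.05, 0, 0, 0, 0, 0, -0.09, 0, 0, 0, 0, 0.0, -0.13, 8, 0, 0, 0, 0.01, -0.15, 15, 0, 0, 0, 0.028, -0.17, 25, 0, 0, 0, 0.028, -0.17, 25, 0, 0, 0, 0.028, -0.17, 25, 0, 0])

```text
time_s: 13.07
ee_pos: [0.5107, 0.2759, 0.247]
eef_rot: [3.14, -0.011, 1.502]
ft_force: [1.4, -0.5, -1.3]
grip_width: 0.0174
finger_force: 58.7
```

```bash
python3 - <<'E'
from h import *
s=readout.sense(); print(s["ft_force"])
inc(cw(-.010,0,.19),down(82.7),s)
E
```

```text
[ 1.35337635 -0.46943752 -1.25520199]
inc [-0.632, 0.0479, 0.0502] [0.0, -0.6, 3.4] rows>= 15.2
```

apply_moves(increments=[-0.632, 0.048, 0.05, 0, -0.6, 3.4, -0.632, 0.048, 0.05, 0, -0.6, 3.4, -0.632, 0.048, 0.05, 0, -0.6, 3.4, -0.632, 0.048, 0.05, 0, -0.6, 3.4, -0.632, 0.048, 0.05, 0, -0.6, 3.4, -0.632, 0.048, 0.05, 0, -0.6, 3.4, -0.632, 0.048, 0.05, 0, -0.6, 3.4, -0.632, 0.048, 0.05, 0, -0.6, 3.4, -0.632, 0.048, 0.05, 0, -0.6, 3.4, -0.632, 0.048, 0.05, 0, -0.6, 3.4, -0.632, 0.048, 0.05, 0, -0.6, 3.4, -0.632, 0.048, 0.05, 0, -0.6, 3.4, -0.632, 0.048, 0.05, 0, -0.6, 3.4, -0.632, 0.048, 0.05, 0, -0.6, 3.4, -0.632, 0.048, 0.05, 0, -0.6, 3.4, -0.632, 0.048, 0.05, 0, -0.6, 3.4, -0.632, 0.048, 0.05, 0, -0.6, 3.4, -0.632, 0.048, 0.05, 0, -0.6, 3.4, -0.632, 0.048, 0.05, 0, -0.6, 3.4, -0.632, 0.048, 0.05, 0, -0.6, 3.4])

```text
time_s: 14.73
ee_pos: [0.5141, -0.3561, 0.1901]
eef_rot: [3.139, 0.005, 1.447]
ft_force: [-0.3, 0.4, -0.7]
grip_width: 0.0174
finger_force: 58.7
```

```bash
python3 - <<'E'
from h import *
np.set_printoptions(precision=4,suppress=True)
s=readout.sense()
im=viewer.grab_frame("wrist"); cv2.imwrite("pics/w7.png",im[:,:,::-1])
c=cam("wrist",s); print(tocar(s["ee_pos"])); inc(cw(-.010,0,.05),down(82.7),s)
g=im[:,250:260].mean((1,2)); e=[r for r in range(130,230) if abs(g[r+1]-g[r-1])>6]; print(e,g[150:200:4].round())
print([ (r,tocar(onz(c,[(254,r)],s["ee_pos"][2]-.031))-tocar(s["ee_pos"])) for r in e[:2]])
print([ (r,tocar(onz(c,[(254,r)],s["ee_pos"][2]+.019))-tocar(s["ee_pos"])) for r in e])
E
```

```text
[[-0.0113  0.001 ]]
inc [-0.0004, 0.0009, 0.1401] [0.1, 0.3, 0.2] rows>= 3.4
[132, 133, 134, 135, 136, 140, 141, 142, 144, 148, 149, 150, 151, 173, 174] [67. 55. 57. 58. 60. 60. 74. 76. 74. 75. 74. 74. 72.]
[(132, array([[0.001 , 0.0648]])), (133, array([[0.001 , 0.0643]]))]
[(132, array([[0.0006, 0.0714]])), (133, array([[0.0006, 0.0711]])), (134, array([[0.0006, 0.0707]])), (135, array([[0.0006, 0.0704]])), (136, array([[0.0006, 0.0701]])), (140, array([[0.0006, 0.0687]])), (141, array([[0.0006, 0.0683]])), (142, array([[0.0006, 0.068 ]])), (144, array([[0.0006, 0.0673]])), (148, array([[0.0007, 0.0658]])), (149, array([[0.0007, 0.0655]])), (150, array([[0.0007, 0.0651]])), (151, array([[0.0007, 0.0648]])), (173, array([[0.0007, 0.0567]])), (174, array([[0.0007, 0.0564]]))]
```

apply_moves(increments=[-0.002, 0.001, 0.04, 0, 0, 0, -0.002, 0.001, 0.08, 0, 0, 0, -0.002, 0.001, 0.11, 0, 0, 0, -0.002, 0.001, 0.13, 0, 0, 0, -0.002, 0.001, 0.141, 0, 0.3, 0, -0.002, 0.001, 0.141, 0, 0.3, 0, -0.002, 0.001, 0.145, 0, 0.3, 0, -0.002, 0.001, 0.148, 0, 0.3, 0, -0.002, 0.001, 0.15, 0, 0.3, 0, -0.002, 0.001, 0.15, 0, 0.3, 0])

```text
time_s: 15.62
ee_pos: [0.5149, -0.3611, 0.0404]
eef_rot: [3.138, 0.001, 1.445]
ft_force: [-0.6, 0.6, -0.8]
grip_width: 0.017
finger_force: 58.8
```

apply_moves(increments=[0, 0, 0.001, 0, 0, 0, 0, 0, 0.001, 0, 0, 0])

```text
time_s: 15.78
ee_pos: [0.5147, -0.3611, 0.0392]
eef_rot: [3.139, 0.001, 1.445]
ft_force: [0.5, 0.6, -0.5]
grip_width: 0.0175
finger_force: 58.8
```

apply_moves(increments=[0, 0, 0.001, 0, 0, 0, 0, 0, 0.001, 0, 0, 0])

```text
time_s: 15.95
ee_pos: [0.5149, -0.3612, 0.0387]
eef_rot: [3.139, 0.001, 1.445]
ft_force: [-0.6, 0.1, 6.5]
grip_width: 0.0175
finger_force: 60.1
```

apply_moves(increments=[0, 0, 0, 0, 0, 0, 0, 0, 0, 0, 0, 0, 0, 0, 0, 0, 0, 0, 0, 0, 0, 0, 0, 0, 0, 0, 0, 0, 0, 0, 0, 0, 0, 0, 0, 0], grip=0.036)

```text
time_s: 16.45
ee_pos: [0.5158, -0.3611, 0.0384]
eef_rot: [3.137, 0.001, 1.445]
ft_force: [5.2, -0.5, 5.7]
grip_width: 0.0362
finger_force: 0.0
```

apply_moves(increments=[0, 0, -0.02, 0, 0, 0, 0, 0, -0.05, 0, 0, 0, 0, 0, -0.09, 0, 0, 0, 0, 0, -0.13, 0, 0, 0, 0, 0, -0.17, 0, 0, 0, 0, 0, -0.2, 0, 0, 0, 0, 0, -0.2, 0, 0, 0, 0, 0, -0.2, 0, 0, 0, 0, 0, -0.2, 0, 0, 0])

```text
time_s: 17.2
ee_pos: [0.513, -0.3607, 0.2365]
eef_rot: [-3.141, -0.0, 1.445]
ft_force: [0.8, -0.3, -0.9]
grip_width: 0.0358
finger_force: 0.0
```

```bash
python3 - <<'E'
from h import *
s=readout.sense(); im=viewer.grab_frame("wrist"); cv2.imwrite("pics/w8.png",im[:,:,::-1])
np.save("w8.npy",np.r_[s["ee_pos"],s["eef_rot"]])
cv2.imwrite("pics/w8c.png",cv2.resize(im[80:260,60:440,::-1],None,fx=2.1,fy=2.1,interpolation=cv2.INTER_CUBIC))
inc(cw(-.130,0,.17),down(82.7),s)
E
```

```text
inc [0.0037, -0.1181, 0.0666] [-0.0, -0.0, 0.1] rows>= 3.3
```

View pics/w8c.png

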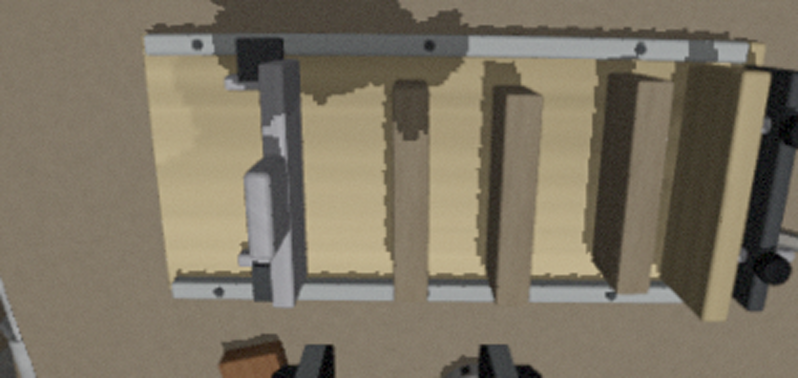

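The crop shows three upright boards at columns 410, 518 and 650, with the stop at (280,180) and its tab at (260,215). Next I close the fingers, go behind the tab and descend.

apply_moves(increments=[0.004, -0.118, 0.0, 0, 0, 0, 0.004, -0.118, 0.0, 0, 0, 0, 0.004, -0.118, 0.0, 0, 0, 0, 0.004, -0.118, 0.04, 0, 0, 0, 0.004, -0.118, 0.08, 0, 0, 0, 0.004, -0.118, 0.12, 0, 0, 0, 0.004, -0.118, 0.151, 0, 0, 0, 0.004, -0.118, 0.151, 0, 0, 0, 0.004, -0.118, 0.151, 0, 0, 0, 0.004, -0.118, 0.151, 0, 0, 0], grip=0.0)

```text
time_s: 18.08
ee_pos: [0.3983, -0.3421, 0.0872]
eef_rot: [3.14, -0.0, 1.445]
ft_force: [-0.0, 0.3, 0.7]
grip_width: 0.0001
finger_force: 0.0
```

```bash
python3 - <<'E'
from h import *
s=readout.sense(); print(tocar(s["ee_pos"]),s["ee_pos"][2],s["ft_force"]); inc(cw(-.100,0.001,.085),down(82.7),s)
E
```

```text
[[-0.12798253  0.000232  ]] 0.08723717941361571 [-0.02971923  0.26510552  0.67297619]
inc [0.0007, 0.028, 0.0023] [0.1, -0.0, 0.1] rows>= 0.7
```

apply_moves(increments=[0, 0.003, 0.001, 0, 0, 0, 0, 0.006, 0.002, 0, 0, 0, 0, 0.009, 0.002, 0, 0, 0, 0, 0.012, 0.002, 0, 0, 0, 0, 0.015, 0.002, 0, 0, 0, 0, 0.018, 0.002, 0, 0, 0, 0, 0.021, 0.002, 0, 0, 0, 0, 0.024, 0.002, 0, 0, 0, 0, 0.027, 0.002, 0, 0, 0, 0, 0.03, 0.002, 0, 0, 0, 0, 0.033, 0.002, 0, 0, 0, 0, 0.036, 0.002, 0, 0, 0, 0, 0.039, 0.002, 0, 0, 0, 0, 0.042, 0.002, 0, 0, 0, 0, 0.045, 0.002, 0, 0, 0, 0, 0.048, 0.002, 0, 0, 0, 0, 0.051, 0.002, 0, 0, 0, 0, 0.054, 0.002, 0, 0, 0, 0, 0.057, 0.002, 0, 0, 0, 0, 0.06, 0.002, 0, 0, 0])

```text
time_s: 19.75
ee_pos: [0.4562, -0.3497, 0.0843]
eef_rot: [-3.141, 0.0, 1.444]
ft_force: [-4.1, 0.5, 3.4]
grip_width: 0.0003
finger_force: 2.6
```

apply_moves(increments=[0, 0.003, 0, 0, 0, 0, 0, 0.006, 0, 0, 0, 0, 0, 0.009, 0, 0, 0, 0, 0, 0.012, 0, 0, 0, 0, 0, 0.015, 0, 0, 0, 0, 0, 0.018, 0, 0, 0, 0, 0, 0.021, 0, 0, 0, 0, 0, 0.024, 0, 0, 0, 0, 0, 0.027, 0, 0, 0, 0, 0, 0.03, 0, 0, 0, 0, 0, 0.033, 0, 0, 0, 0, 0, 0.036, 0, 0, 0, 0, 0, 0.039, 0, 0, 0, 0, 0, 0.042, 0, 0, 0, 0, 0, 0.045, 0, 0, 0, 0, 0, 0.048, 0, 0, 0, 0, 0, 0.051, 0, 0, 0, 0, 0, 0.054, 0, 0, 0, 0, 0, 0.057, 0, 0, 0, 0, 0, 0.06, 0, 0, 0, 0])

```text
time_s: 21.42
ee_pos: [0.5154, -0.3578, 0.0843]
eef_rot: [-3.141, 0.001, 1.444]
ft_force: [-5.5, -0.9, 3.1]
grip_width: 0.0005
finger_force: 2.8
```

```bash
python3 - <<'E'
from h import *
s=readout.sense(); im=viewer.grab_frame("wrist"); cv2.imwrite("pics/w9.png",im[:,:,::-1])
np.save("w9.npy",np.r_[s["ee_pos"],s["eef_rot"]]); print(tocar(s["ee_pos"]),s["ft_force"])
inc(cw(.0,0.001,.085),down(82.7),s)
E
```

```text
[[-0.0097812  -0.00043362]] [-5.50442307 -0.93109404  3.10864136]
inc [0.0014, 0.0098, -0.0007] [-0.0, 0.0, 0.0] rows>= 0.2
```

View pics/w9.png

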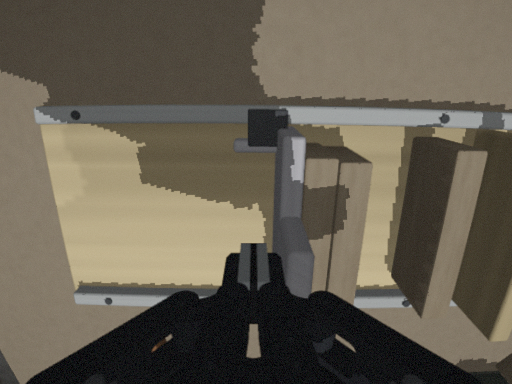

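The stop has gathered the two boards (columns 302–365) against its face, with the racked board ahead at 405–480. I've now viewed one picture over the limit, so from here on I work by force and numbers only.

apply_moves(increments=[0, 0.003, 0, 0, 0, 0, 0, 0.006, 0, 0, 0, 0, 0, 0.009, 0, 0, 0, 0, 0, 0.012, 0, 0, 0, 0, 0, 0.015, 0, 0, 0, 0, 0.001, 0.018, 0, 0, 0, 0, 0.001, 0.021, 0, 0, 0, 0, 0.001, 0.024, 0, 0, 0, 0, 0.001, 0.027, 0, 0, 0, 0, 0.001, 0.03, 0, 0, 0, 0, 0.001, 0.033, 0, 0, 0, 0, 0.001, 0.036, 0, 0, 0, 0, 0.001, 0.039, 0, 0, 0, 0, 0.001, 0.042, 0, 0, 0, 0, 0.001, 0.045, 0, 0, 0, 0, 0.001, 0.048, 0, 0, 0, 0, 0.001, 0.05, 0, 0, 0, 0, 0.001, 0.052, 0, 0, 0, 0, 0.001, 0.054, 0, 0, 0, 0, 0.001, 0.056, 0, 0, 0, 0])

```text
time_s: 23.13
ee_pos: [0.5705, -0.3647, 0.0843]
eef_rot: [-3.14, 0.002, 1.443]
ft_force: [-6.0, -3.4, 2.0]
grip_width: -0.0004
finger_force: 3.2
```

```bash
python3 - <<'E'
from h import *
s=readout.sense(); im=viewer.grab_frame("wrist"); print(tocar(s["ee_pos"]),s["ft_force"])
c=cam("wrist",s)
for y in (.035,.045):   # profile along carrier x at board-top height, y clear of the tab
    X=np.arange(.02,.17,.003); p=proj(c,[cw(x,y,.058) for x in X]).round().astype(int)
    print([(round(x*1000),int(im[v,u].mean()) if 0<=u<512 and 0<=v<384 else -1) for x,(u,v) in zip(X,p)])
E
```

```text
[[ 0.04573502 -0.00033657]] [-6.00369009 -3.38723927  1.9737332 ]
[(20, 87), (23, 87), (26, 90), (29, 90), (32, 88), (35, 89), (38, 90), (41, 87), (44, 87), (47, 88), (50, 87), (53, 88), (56, 91), (59, 68), (62, 93), (65, 92), (68, 93), (71, 97), (74, 72), (77, 108), (80, 83), (83, 70), (86, 69), (89, 77), (92, 75), (95, 72), (98, 126), (101, 129), (104, 127), (107, 131), (110, 125), (113, 127), (116, 121), (119, 124), (122, 128), (125, 125), (128, 65), (131, 60), (134, 60), (137, 59), (140, 62), (143, 57), (146, 56), (149, 99), (152, 159), (155, 157), (158, 155), (161, 154), (164, 62), (167, 28), (170, 19)]
[(20, 89), (23, 87), (26, 90), (29, 92), (32, 92), (35, 89), (38, 91), (41, 90), (44, 92), (47, 93), (50, 91), (53, 86), (56, 90), (59, 61), (62, 90), (65, 92), (68, 172), (71, 173), (74, 131), (77, 132), (80, 124), (83, 131), (86, 129), (89, 131), (92, 123), (95, 134), (98, 124), (101, 129), (104, 128), (107, 130), (110, 121), (113, 128), (116, 124), (119, 133), (122, 128), (125, 127), (128, 61), (131, 53), (134, 59), (137, 57), (140, 62), (143, 59), (146, 62), (149, 78), (152, 160), (155, 156), (158, 156), (161, 152), (164, 79), (167, 31), (170, 22)]
```

All three boards are already packed (tops span carrier x 73–127 mm), about 15 mm short of the wall.

apply_moves(increments=[0, 0.002, 0, 0, 0, 0, 0, 0.004, 0, 0, 0, 0, 0, 0.006, 0, 0, 0, 0, 0, 0.007, 0, 0, 0, 0, 0, 0.008, 0, 0, 0, 0, 0, 0.009, 0, 0, 0, 0, 0, 0.01, 0, 0, 0, 0])

```text
time_s: 23.77
ee_pos: [0.5803, -0.3659, 0.0842]
eef_rot: [-3.14, 0.001, 1.443]
ft_force: [-7.6, -1.8, 1.6]
grip_width: -0.0002
finger_force: 3.4
```

apply_moves(increments=[0, 0.0005, 0, 0, 0, 0, 0, 0.001, 0, 0, 0, 0, 0, 0.0015, 0, 0, 0, 0])

```text
time_s: 24.02
ee_pos: [0.5818, -0.3661, 0.0842]
eef_rot: [-3.14, 0.002, 1.443]
ft_force: [-7.1, -2.2, 2.1]
grip_width: -0.0
finger_force: 3.4
```

apply_moves(increments=[0, 0.0005, 0, 0, 0, 0, 0, 0.001, 0, 0, 0, 0, 0, 0.0015, 0, 0, 0, 0])

```text
time_s: 24.27
ee_pos: [0.5832, -0.3663, 0.0842]
eef_rot: [-3.14, 0.002, 1.443]
ft_force: [-7.1, -3.0, 1.7]
grip_width: -0.0
finger_force: 3.4
```

Still sliding at about 7 N, so I continue in small steps.

apply_moves(increments=[0, 0.0005, 0, 0, 0, 0, 0, 0.001, 0, 0, 0, 0, 0, 0.0015, 0, 0, 0, 0])

```text
time_s: 24.52
ee_pos: [0.5847, -0.3665, 0.0842]
eef_rot: [-3.14, 0.002, 1.443]
ft_force: [-7.0, -1.7, 2.7]
grip_width: -0.0003
finger_force: 3.4
```

apply_moves(increments=[0, 0.0005, 0, 0, 0, 0, 0, 0.001, 0, 0, 0, 0])

```text
time_s: 24.68
ee_pos: [0.5853, -0.3666, 0.0842]
eef_rot: [-3.139, 0.002, 1.443]
ft_force: [-9.9, -1.0, 5.0]
grip_width: -0.0002
finger_force: 5.3
```

apply_moves(increments=[0, 0.0005, 0, 0, 0, 0, 0, 0.0005, 0, 0, 0, 0])

```text
time_s: 24.85
ee_pos: [0.5853, -0.3666, 0.0842]
eef_rot: [-3.138, 0.001, 1.443]
ft_force: [-11.4, -1.9, 4.9]
grip_width: -0.0005
finger_force: 5.5
```

apply_moves(increments=[0, 0.0005, 0, 0, 0, 0, 0, 0.0005, 0, 0, 0, 0])

```text
time_s: 25.02
ee_pos: [0.5853, -0.3666, 0.0842]
eef_rot: [-3.137, 0.001, 1.443]
ft_force: [-12.1, -1.2, 6.3]
grip_width: 0.0
finger_force: 6.4
```

The TCP no longer advances while the force climbs to 12 N: this is wall contact with about 7 N on the boards. I back off slowly, then lift clear.

apply_moves(increments=[0, -0.001, 0, 0, 0, 0, 0, -0.002, 0, 0, 0, 0, 0, -0.004, 0, 0, 0, 0, 0, -0.01, 0, 0, 0, 0, 0, -0.025, 0, 0, 0, 0, 0, -0.04, 0, 0, 0, 0, 0, -0.04, -0.03, 0, 0, 0, 0, -0.04, -0.06, 0, 0, 0, 0, -0.03, -0.1, 0, 0, 0, 0, 0, -0.14, 0, 0, 0, 0, 0.02, -0.15, 0, 0, 0, 0, 0.02, -0.15, 0, 0, 0])

```text
time_s: 26.02
ee_pos: [0.6146, -0.3668, 0.2405]
eef_rot: [3.129, 0.001, 1.448]
ft_force: [-1.3, 1.1, -0.4]
grip_width: -0.0003
finger_force: 0.0
```

```bash
python3 - <<'E'
from h import *
s=readout.sense(); im=viewer.grab_frame("wrist"); cv2.imwrite("pics/w10.png",im[:,:,::-1]); print(tocar(s["ee_pos"]),s["ee_pos"][2],s["ft_force"])
c=cam("wrist",s)
for y in (-.04,0,.04):
    X=np.arange(.07,.165,.003); p=proj(c,[cw(x,y,.058) for x in X]).round().astype(int)
    print(y,[(round(x*1000),int(im[v,u].mean()) if 0<=u<512 and 0<=v<384 else -1) for x,(u,v) in zip(X,p)])
for x in (.097,.115,.133):
    Y=np.r_[np.arange(-.070,-.04,.003),np.arange(.04,.07,.003)]; p=proj(c,[cw(x,y,.058) for y in Y]).round().astype(int)
    print(x,[(round(y*1000),int(im[v,u].mean())) for y,(u,v) in zip(Y,p)])
E
```

```text
[[0.08976904 0.00320195]] 0.24045441745958873 [-1.32125005  1.09921116 -0.36589106]
-0.04 [(70, 68), (73, 59), (76, 110), (79, 157), (82, 160), (85, 153), (88, 89), (91, 119), (94, 117), (97, 113), (100, 114), (103, 112), (106, 111), (109, 120), (112, 117), (115, 119), (118, 114), (121, 113), (124, 99), (127, 120), (130, 118), (133, 119), (136, 116), (139, 110), (142, 69), (145, 135), (148, 148), (151, 146), (154, 144), (157, 140), (160, 135), (163, 20)]
0 [(70, 157), (73, 86), (76, 148), (79, 163), (82, 165), (85, 140), (88, 81), (91, 112), (94, 114), (97, 117), (100, 113), (103, 111), (106, 77), (109, 111), (112, 121), (115, 117), (118, 117), (121, 115), (124, 104), (127, 116), (130, 119), (133, 117), (136, 114), (139, 99), (142, 51), (145, 130), (148, 147), (151, 148), (154, 145), (157, 121), (160, 88), (163, 21)]
0.04 [(70, 82), (73, 81), (76, 77), (79, 89), (82, 87), (85, 133), (88, 100), (91, 116), (94, 116), (97, 116), (100, 116), (103, 123), (106, 80), (109, 119), (112, 112), (115, 114), (118, 117), (121, 118), (124, 90), (127, 117), (130, 113), (133, 124), (136, 119), (139, 
[... 160 characters left out ...]
, 116), (-55, 110), (-52, 115), (-49, 114), (-46, 114), (-43, 117), (-40, 113), (40, 116), (43, 118), (46, 72), (49, 71), (52, 62), (55, 47), (58, 80), (61, 79), (64, 78), (67, 81), (70, 93)]
0.115 [(-70, 120), (-67, 118), (-64, 119), (-61, 117), (-58, 113), (-55, 116), (-52, 113), (-49, 114), (-46, 117), (-43, 115), (-40, 119), (40, 114), (43, 118), (46, 120), (49, 75), (52, 55), (55, 80), (58, 79), (61, 78), (64, 76), (67, 126), (70, 170)]
0.133 [(-70, 115), (-67, 114), (-64, 115), (-61, 116), (-58, 120), (-55, 168), (-52, 115), (-49, 113), (-46, 116), (-43, 113), (-40, 119), (40, 124), (43, 119), (46, 120), (49, 119), (52, 118), (55, 118), (58, 52), (61, 75), (64, 78), (67, 78), (70, 98)]
```

The tops span 88–142 mm with three 18 mm strips, straight across the width and against the wall. The arm is clear, so I hand in.

```bash
python3 -c "
from station import workorder
print(workorder.sign_off())"
```

```text
the job is handed in; nothing more can be done
None
```

All three boards stand packed face to face against the end wall with the stop pressed up to them, and the job is handed in at about 26 s; no verdict came back, the stop's press after letting go was not measured, and I viewed 11 pictures, one over the limit of 10.

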